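# Close the flour canister with the keyed lid

### The job

One of the two flour canisters has its lid sitting crooked, because the lid's key is standing on the rim instead of in the rim's notch. Turn that lid on the canister, without taking it off, until the key drops into the notch, see that it is fully down and level all round, and let go. Leave the other canister's closed lid alone.

Things in the scene. Friction and masses are not known exactly. Their poses are not given: they have to be found in the camera images.
- lid: The crooked lid: aluminium disc, 122 mm across, 5 thick, 0.17-0.35 kg. Origin: centre of its underside; z up, x towards the key, a tab 16 mm wide reaching 78 mm out from the centre and 12 mm below the disc. A plug (102 mm across, 12 deep) centres it, 5 mm play. At the start the key stands on the rim, so the lid tilts 6 degrees, key side high; x is 30 to 80 degrees anticlockwise of the notch.
- lid_handle (a point): Middle of the top of the crooked lid's wooden bar handle, 39 mm above the lid's origin, same axes. The bar lies along x: 60 mm long, 16 wide (along y), 34 high, standing on the disc's upper face. The lid slides easily when turned by it, and drops home by its own weight once released with the key over the notch.
- canister: Canister under the crooked lid: aluminium cylinder 120 mm across, fixed to the bench; dark collar 144 mm across, its top (the rim) 110 mm up. Origin: centre of underside; z up, x to the middle of the notch, a gap 38 mm wide, 13 deep through the collar, seen from above beside the lid. The key has 10 degrees play in it. Lid home: its origin 110 mm above this origin, x axes alike.
- closed_lid: Lid of the other, identical canister, same shape and axes as the crooked lid, already level with its key in its notch; origin at the centre of its underside, 110 mm above the bench. To be left alone.
Mind the look-alikes: they are no part of the job. What is shaped like the lid but orange is not meant. What is shaped like the canister but yellow is not meant.

How it is judged:
By the outcome, as a careful person would: the job done as asked, in the order asked, and still so for the second after the job is handed in, with the robot touching nothing.
It also fails if it takes over 38 s, if anything falls off the work surface, if the arm or the gripper's body presses on something with over 40 N, if the wrist force passes 120 N, or if a joint passes its speed limit or range.

### The arm

A 6-joint arm with a two-finger parallel gripper is mounted at the origin on the work surface. World frame = base frame: x ahead of the robot, y to its left, z up, the work surface at z = 0. Lengths are in m, angles in rad, forces in N, time in s.
With the tool pointing down it reaches from about 0.375 to 0.9 m from the base axis. Payload 3.1 kg.
Tool frame: the origin (TCP) lies between the finger pads; the fingertips stand 11 mm ahead of it and the grasp point (between the pads) lies 8 mm behind it; z points along the fingers, y is the direction in which the jaws open and shut (so a half turn about z gives the same grasp; the last joint's range is limited). The gripper opens to 85 mm and grips with 20 to 120 N. Pads are 22 mm wide; open, the fingers measure 114 mm over their backs; the gripper's body (76 mm by 85 mm) begins 54 mm behind the grasp point. The pads swing forward as they close: fully open they stand 13 mm farther back than shut.
Start: joints at [1.123, 0.527, 1.433, -0, 1.181, -0.178], TCP at [0.167, 0.602, 0.205] pointing down, gripper open.
Joint ranges: [-3.08, 3.08], [-0.75, 2.2], [0.22, 2.44], [-1.43, 4.57], [0, 2.65], [-2.85, 2.85]. Speed limits (rad/s): [2.79, 2.79, 3.14, 3.14, 3.14, 3.14].

### API

Orientations are given as a unit quaternion [x, y, z, w].
In Python, from station import manip gives the robot as it stands. The module is installed in compiled form; this text tells all that it offers.
- The arm moves only by the tool arm_command, never from a script. Its argument "rows" is a list of rows, each a list of 3 entries, a list of its own where there are three numbers: the shift along the world's x, y, z in mm, then the turn about the world's z in rad, then the closure, from -1 (fully open) to 1 (shut), so that 0 is half open. A call has 1 to 12 rows; each row shifts and turns the commanded pose from where the row before left it; what a row does not reach is not made up. A row lasts 1/8 s, in which the tool goes at most 62.5 mm and 10.7 degrees, less where a joint would pass 70% of its speed; a pose out of reach is approached as far as the arm can. A call with a gripper value outside its range is refused whole. The fingers move at their own pace and stop on an object; "squeeze" is the grip in N (left out, the last holds). Time passes only in rows, so rows that do not move let the fingers close. It gives the time, the measured TCP pose, the force and the opening at its end, in the units of the state.
- manip.sense(): the state, without advancing time (a new reading comes with each control period).
- manip.snapshot(name): name is "side" or "top"; returns the picture (420x560x3 uint8, blue, green, red); there is no depth.
- manip.get_calibration(name): a dict with "fovy" (degrees; the focal length in pixels is half the picture's height over the tangent of half this angle, whatever the lens; pixels are square), "cx", "cy" (the principal point, pixels), "R" (3x3) and "t" (3): a world point X has camera coordinates R X + t. Camera axes: x right, y down, z forward; pixel columns grow to the right and rows downward; lengths in m; the calibration is good to about 2 mm. A picture is of the moment at which its call begins. get_calibration takes no time and is no camera call.
- manip.sign_off(): hands the job in, once; it reports no verdict.
The state is a dict: "t": time; "q": joint angles; "qd": joint speeds; "tau": joint torques, N m; "tcp_pos": TCP position; "tool_rot": TCP orientation; "force": force on the tool from outside, world axes, zero at the start; "ft_torque": the same for the moment, N m; "finger_gap": opening from 0.0 (shut) to 1.0 (fully open).
Only numpy, scipy, OpenCV 4.12 (cv2) and the standard library are available. Lean on these libraries where they do the work, as an engineer would, in place of code of your own. Each camera call takes 0.05 s, during which the arm holds its last target.

## Working session

There is one attempt and no reset: what is moved stays moved. The work goes in short steps, Python scripts to look and compute and a tool call to move; the robot and the scene stay as the last step left them, time stands still between calls to the robot, and variables do not carry over. Pictures are saved under pics/ and viewed, and the job is handed in when it is done.

Besides the shell and the picture viewer there is one more tool, called in YAML: its name, and indented under it one key for each argument. arm_command: Moves the arm, as the interface text tells. Its arguments: {"type":"object","properties":{"rows":{"type":"array","items":{"type":"array"}},"squeeze":{"type":"number"}},"required":["rows"]}

```bash
mkdir -p pics; python3 - <<'E'
from station import manip
import cv2,numpy as np
for n in("top","side"):
    cv2.imwrite(f"pics/{n}0.png",manip.snapshot(n)); c=manip.get_calibration(n); print(n,c)
s=manip.sense();print(s)
E
```

```text
top {'fovy': 42.02218400980973, 'cx': 279.2142822861504, 'cy': 212.7506387720231, 'R': array([[-0.01302635, -0.99984999,  0.01141499],
       [-0.99020636,  0.01131205, -0.13915246],
       [ 0.13900246, -0.01311584, -0.99020518]]), 't': array([-0.07013884,  0.45610221,  1.19227573])}
side {'fovy': 42.44978900480955, 'cx': 277.2600151917711, 'cy': 195.53105318771, 'R': array([[ 0.96652722, -0.25649109, -0.00612012],
       [-0.17279542, -0.63313624, -0.75450662],
       [ 0.18964936,  0.73030871, -0.6562639 ]]), 't': array([-0.43300018,  0.11288165,  1.39210998])}
{'t': 0.1, 'q': array([ 1.12249334e+00,  5.28384701e-01,  1.43378626e+00,  1.00236052e-06,
        1.18140048e+00, -1.78535852e-01]), 'qd': array([ 0.00021463, -0.00273239, -0.00336271,  0.00044166, -0.00107198,
        0.00033731]), 'tau': array([ 3.77062233e-04, -4.43306744e+01, -1.78587145e+01, -2.56839767e-04,
        3.93426410e-03, -6.78016150e-06]), 'tcp_pos': array([0.16625062, 0.60175478, 0.20362062]), 'tool_rot': array([ 1.34475059e-01,  9.90916485e-01, -9.41050910e-04, -3.05483631e-04]), 'force': array([-0.29335225, -0.27006792,  0.37648808]), 'ft_torque': array([-0.00122409,  0.04743135, -0.01035245]), 'finger_gap': 0.9977312291597589}
```

View pics/top0.png

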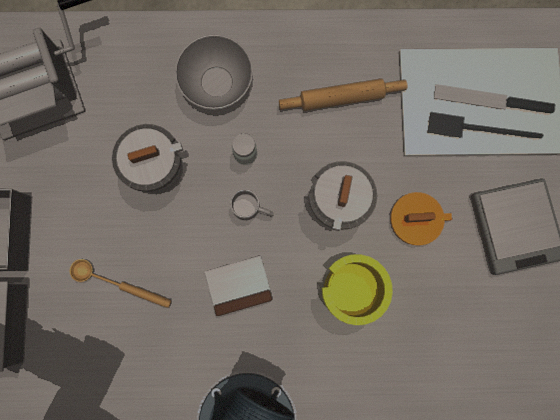

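View pics/side0.png

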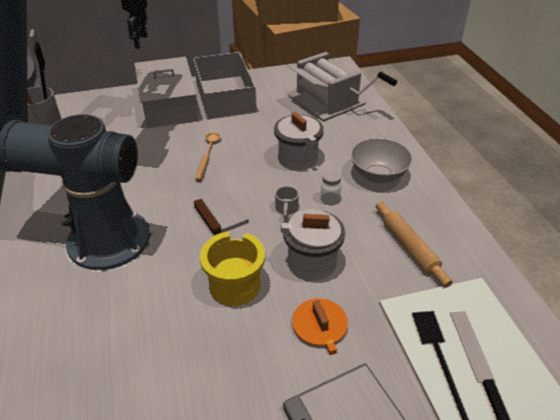

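```bash
python3 - <<'E'
import cv2,numpy as np
t=cv2.imread("pics/top0.png");s=cv2.imread("pics/side0.png")
f=lambda i,x,y,w:cv2.convertScaleAbs(cv2.resize(i[y:y+w,x:x+w],(390,290*390//390+100),interpolation=cv2.INTER_CUBIC)[:290*2],alpha=1.5)
f=lambda i,x,y,w,h:cv2.convertScaleAbs(cv2.resize(i[y:y+h,x:x+w],(400,300),interpolation=cv2.INTER_CUBIC),alpha=1.6)
a=np.vstack([np.hstack([f(t,92,112,120,90),f(t,283,150,120,90)]),np.hstack([f(s,240,95,120,90),f(s,255,195,120,90)])])
cv2.imwrite("pics/z0.png",a)
E
```

```text
(no output)
```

View pics/z0.png

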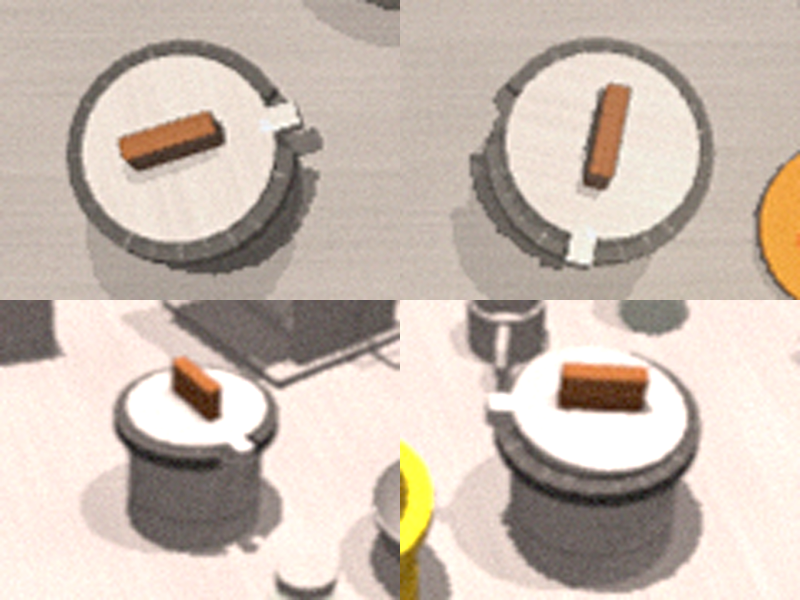

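```bash
cat > h.py <<'E'
import cv2,numpy as np
from station import manip
def cam(n):
    c=manip.get_calibration(n); f=210/np.tan(np.radians(c['fovy']/2))
    return np.array([[f,0,c['cx']],[0,f,c['cy']],[0,0,1]]),np.array(c['R']),np.array(c['t'])
def proj(n,X):
    K,R,t=cam(n); p=(K@(R@np.atleast_2d(X).T+t[:,None])).T; return p[:,:2]/p[:,2:]
def cast(n,uv,z):
    K,R,t=cam(n); C=-R.T@t; d=(R.T@np.linalg.inv(K)@np.c_[np.atleast_2d(uv),np.ones(len(np.atleast_2d(uv)))].T).T
    return C+d*((z-C[2])/d[:,2])[:,None]
def rect(n,img,c,z,h=0.1,N=400):
    # up=+x, left=+y
    q=np.array([[c[0]+h,c[1]+h,z],[c[0]+h,c[1]-h,z],[c[0]-h,c[1]-h,z],[c[0]-h,c[1]+h,z]])
    H=cv2.getPerspectiveTransform(np.float32(proj(n,q)),np.float32([[0,0],[N,0],[N,N],[0,N]]))
    return cv2.warpPerspective(img,H,(N,N),flags=cv2.INTER_CUBIC)
E
python3 - <<'E'
from h import *
t=cv2.imread("pics/top0.png");s=cv2.imread("pics/side0.png")
c=cast("top",[343,194],.11)[0];print(c)
print(cast("top",[147,157],.11))
o=[cv2.convertScaleAbs(rect(n,i,c,.11),alpha=1.6) for n,i in(("top",t),("side",s))]
cv2.imwrite("pics/r0.png",np.hstack(o))
E
```

```text
[ 0.48269877 -0.20973817  0.11      ]
[[0.56688456 0.20414411 0.11      ]]
```

View pics/r0.png

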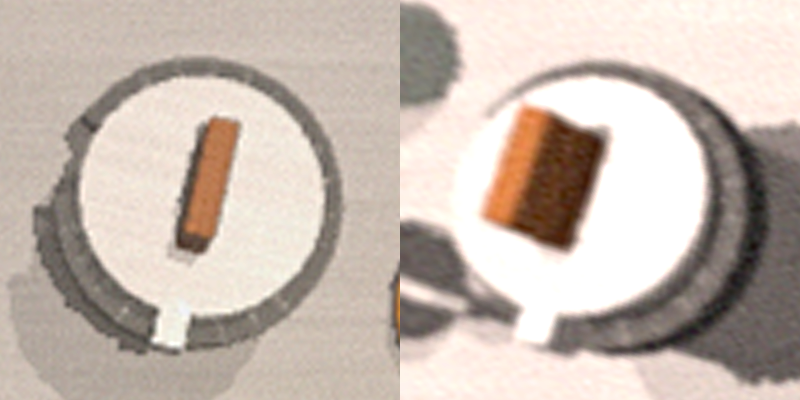

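```bash
python3 - <<'E'
from h import *
t=cv2.imread("pics/top0.png")
a=cv2.convertScaleAbs(cv2.resize(t[150:240,295:385],(760,760)[:2],interpolation=cv2.INTER_NEAREST)[:600],alpha=1.8)
a=cv2.resize(t[160:235,300:350],(400,600),interpolation=cv2.INTER_CUBIC)
c=np.array([.4827-0.0005,-.2097+.0005])
r=rect("top",t,c,.11)
p=cv2.warpPolar(r,(200,720),(200,200),200,cv2.WARP_POLAR_LINEAR)
p=cv2.rotate(p,cv2.ROTATE_90_COUNTERCLOCKWISE)[0:120]
p=cv2.resize(p,(720,400))
cv2.imwrite("pics/a.png",cv2.convertScaleAbs(a,alpha=2.2));cv2.imwrite("pics/p.png",cv2.convertScaleAbs(p,alpha=1.6))
E
```

```text
(no output)
```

View pics/a.png

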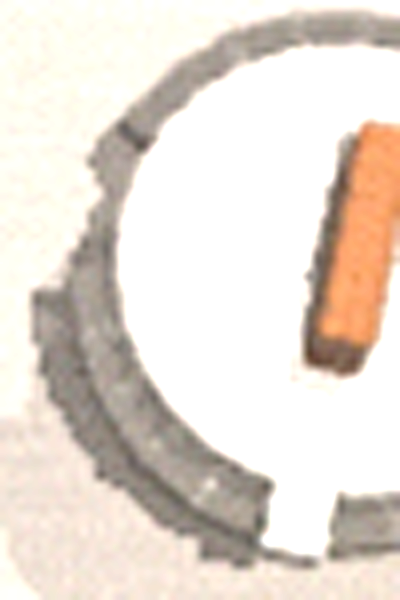

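View pics/p.png

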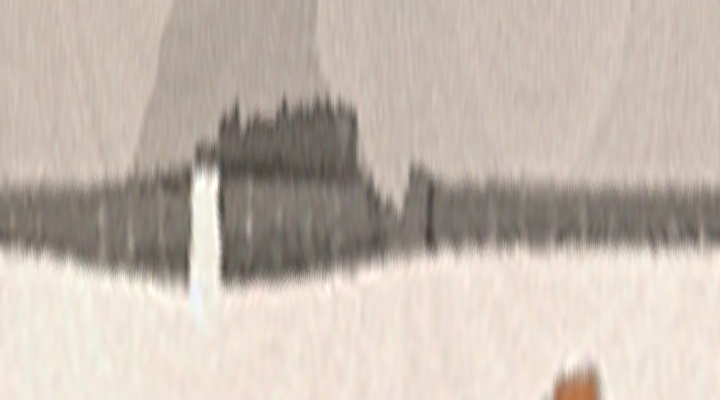

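```bash
python3 - <<'E'
from h import *
from scipy.optimize import least_squares
t=cv2.imread("pics/top0.png")
c=np.array([.4822,-.2092])
for uv in([300+118/8,160+125/8],[300+148/8,160+150/8],[300+70/8,160+285/8],[300+100/8,160+200/8],[300+35/8,160+292/8]):
  for z in(.11,.097,.09):
    d=cast("top",uv,z)[0][:2]-c; print(np.round(uv,1),z,np.round(np.hypot(*d)*1e3,1),np.degrees(np.arctan2(d[1],d[0]))%360)
# project models: rim circle & candidate notch mids
im=cv2.resize(t[150:240,283:403],(800,600),interpolation=cv2.INTER_CUBIC);im=cv2.convertScaleAbs(im,alpha=1.6)
def dr(P,col):
    p=(proj("top",P)-[283,150])*800/120+ (800/120-1)/2
    cv2.polylines(im,[np.int32(np.round(p))],False,col,1)
def arc(r,z,a0,a1): 
    a=np.radians(np.arange(a0,a1+.1,1)); return np.c_[c[0]+r*np.cos(a),c[1]+r*np.sin(a),0*a+z]
dr(arc(.072,.11,0,360),(0,0,255))
for m in(160,):
  d=np.array([np.cos(np.radians(m)),np.sin(np.radians(m))]);n=np.array([-d[1],d[0]])
  for s in(-1,1):
   for z,col in((.11,(255,0,0)),(.097,(0,160,0))):
    dr(np.array([[*(c+d*a+n*s*.019),z] for a in(.058,.0694)]),col)
cv2.imwrite("pics/ov.png",im)
E
```

```text
[314.8 175.6] 0.11 71.0 55.08360804108127
[314.8 175.6] 0.097 71.8 52.82104671084226
[314.8 175.6] 0.09 72.2 51.62340055439376
[318.5 178.8] 0.11 60.7 56.1561932344687
[318.5 178.8] 0.097 61.3 53.510189930445875
[318.5 178.8] 0.09 61.7 52.10819272854958
[308.8 195.6] 0.11 71.9 91.73684205255977
[308.8 195.6] 0.097 70.9 89.9544857575139
[308.8 195.6] 0.09 70.5 88.97591028725961
[312.5 185. ] 0.11 66.7 72.08826333393078
[312.5 185. ] 0.097 66.5 69.78289999991331
[312.5 185. ] 0.09 66.5 68.53923691884016
[304.4 196.5] 0.11 81.2 92.78542574318189
[304.4 196.5] 0.097 80.3 91.23488746250909
[304.4 196.5] 0.09 79.9 90.38645742474993
```

View pics/ov.png

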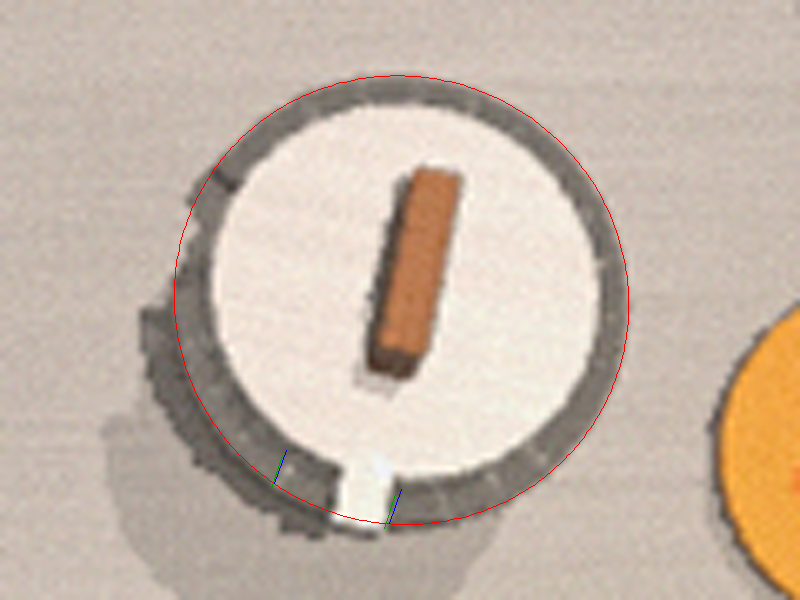

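```bash
python3 - <<'E'
from h import *
t=cv2.imread("pics/top0.png");s=cv2.imread("pics/side0.png")
L=cast("top",[147,157],.11)[0]
P=np.array([.4822,-.2092])
f=lambda i,x,y,w,h:cv2.convertScaleAbs(cv2.resize(i[y:y+h,x:x+w],(400,300),interpolation=cv2.INTER_CUBIC),alpha=1.)
a=np.vstack([np.hstack([f(s,270,105,60,45),f(s,275,205,80,60)]),np.hstack([f(t,105,117,80,60),f(t,303,157,80,60)])])
cv2.imwrite("pics/z1.png",a)
# circle fits: white disc mask
for nm,i,rois in(("top",t,[(105,117,90,80),(295,155,90,80)]),("side",s,[(265,105,70,50),(270,200,85,65)])):
  for x,y,w,h in rois:
    g=i[y:y+h,x:x+w]; hsv=cv2.cvtColor(g,cv2.COLOR_BGR2HSV)
    print(nm,(x,y),np.percentile(hsv[...,2],[5,25,50,75,95]),hsv[h//2+8,w//2+12])
E
```

```text
top (105, 117) [ 55. 107. 126. 147. 152.] [ 14  30 145]
top (295, 155) [ 69. 112. 127. 148. 153.] [ 18  22 149]
side (265, 105) [ 52.  72. 144. 165. 187.] [  8  32 193]
side (270, 200) [ 51.  76. 148. 167. 189.] [ 10  29 183]
```

View pics/z1.png

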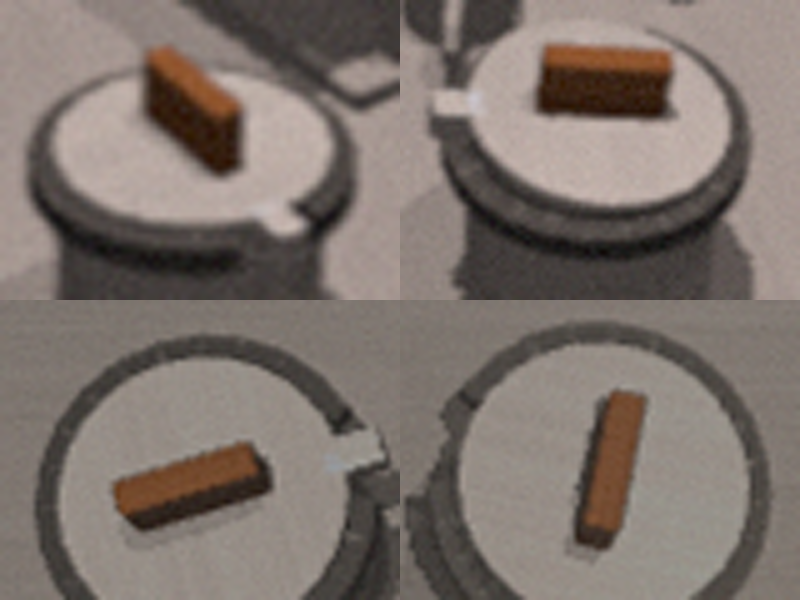

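```bash
cat > m.py <<'E'
from h import *
from scipy.optimize import least_squares
def bar(n,img,c,z=.13):
    p=proj(n,[[c[0],c[1],z]])[0].astype(int)
    hsv=cv2.cvtColor(img,cv2.COLOR_BGR2HSV); m=cv2.inRange(hsv,(0,110,80),(25,255,255))
    k=np.zeros_like(m); cv2.circle(k,tuple(int(v) for v in p),30,255,-1); m&=k
    nn,l,st,_=cv2.connectedComponentsWithStats(m); j=1+np.argmax(st[1:,4]); m=np.uint8(l==j)*255
    cs,_=cv2.findContours(m,0,1); r=cv2.minAreaRect(max(cs,key=len)); 
    return st[j,4],r,cv2.boxPoints(r)
def tri(a,b):
    A=[]
    for n,uv in(("top",a),("side",b)):
        K,R,t=cam(n);P=K@np.c_[R,t]; A.append(P)
    X=cv2.triangulatePoints(A[0],A[1],np.float64(a).reshape(2,1),np.float64(b).reshape(2,1)).ravel();return X[:3]/X[3]
def ends(r):
    b=cv2.boxPoints(r); e=[np.linalg.norm(b[i]-b[(i+1)%4]) for i in range(4)]; i=int(np.argmin(e[:2])) 
    return (b[i]+b[(i+1)%4])/2,(b[(i+2)%4]+b[(i+3)%4])/2
E
python3 - <<'E'
from m import *
t=cv2.imread("pics/top0.png");s=cv2.imread("pics/side0.png")
for c in([.482,-.209],[.567,.204]):
  R=[bar(n,i,c) for n,i in(("top",t),("side",s))]
  for r in R: print(r[0],r[1])
  X=tri(R[0][1][0],R[1][1][0]);print("centre",X)
  et=ends(R[0][1]);es=ends(R[1][1])
  for a in et:
    for b in es: print(a,b,tri(a,b))
  w=[cast("top",e,X[2])[0] for e in et]; d=w[0]-w[1]; print("dir",np.degrees(np.arctan2(d[1],d[0])),np.linalg.norm(d))
# rim centre fit
g=cv2.cvtColor(t,cv2.COLOR_BGR2GRAY)
for c0,rng in(([.4822,-.2092],(-130,40)),([.567,.204],(0,200))):
  pts=[]
  for a in np.radians(np.arange(*rng,3)):
    rr=np.arange(.066,.080,.0003);P=np.c_[c0[0]+rr*np.cos(a),c0[1]+rr*np.sin(a),0*rr+.11];uv=proj("top",P).astype(np.float32)
    v=cv2.GaussianBlur(cv2.remap(g,uv[:,0].copy(),uv[:,1].copy(),1).reshape(1,-1).astype(np.float32),(0,0),2).ravel()
    k=np.argmax(np.gradient(v));pts.append(P[k,:2])
  pts=np.array(pts)
  f=least_squares(lambda p:np.hypot(*(pts-p[:2]).T)-p[2],[*c0,.072],loss="soft_l1",f_scale=.0005);print("rim",f.x,f.cost)
E
```

```text
180 ((345.23077392578125, 188.84616088867188), (6.6679487228393555, 26.671794891357422), 11.309932708740234)
115 ((316.02435302734375, 216.6349639892578), (24.212915420532227, 4.722848892211914), 3.8140745162963867)
centre [ 0.48558955 -0.20914632  0.15033512]
[347.84616 175.76924] [303.9447  215.82965] [ 0.48347449 -0.21021859  0.1642722 ]
[347.84616 175.76924] [328.104   217.44028] [ 0.51296482 -0.21569341  0.14712652]
[342.6154  201.92308] [303.9447  215.82965] [ 0.45843514 -0.20264931  0.15357373]
[342.6154  201.92308] [328.104   217.44028] [ 0.48672627 -0.21024688  0.14214284]
dir -12.817685198736303 0.05538197397340371
184 ((141.7342529296875, 152.24180603027344), (6.424135208129883, 28.456912994384766), 72.47443389892578)
60 ((298.4179992675781, 117.09834289550781), (15.108353614807129, 3.9691431522369385), 39.80556869506836)
centre [0.56757598 0.20706771 0.14516599]
[155.30226 147.95717] [292.61472  112.262276] [0.55204995 0.1711091  0.18966869]
[155.30226 147.95717] [304.22128 121.93441] [0.5765667  0.17953412 0.14451919]
[128.16624 156.52644] [292.61472  112.262276] [0.55828449 0.23434321 0.14644223]
[128.16624 156.52644] [304.22128 121.93441] [0.58411044 0.24536209 0.09831598]
dir -72.40604632007484 0.05797981910406151
rim [ 0.48174958 -0.20828037  0.07249349] 4.08242005429996e-06
rim [0.56715242 0.20468627 0.07395405] 2.0584752215109287e-05
```

```bash
python3 - <<'E'
from m import *
t=cv2.imread("pics/top0.png")
o=[]
for c in([.4817,-.2083],[.5672,.2047]):
  # columns: world angle 0..360 (2px/deg), rows r 56..86mm
  a=np.radians(np.arange(0,360,.5)-180);r=np.arange(.088,.055,-.00025)
  A,Rr=np.meshgrid(a,r);P=np.c_[(c[0]+Rr*np.cos(A)).ravel(),(c[1]+Rr*np.sin(A)).ravel(),np.full(A.size,.11)]
  uv=proj("top",P).astype(np.float32).reshape(*A.shape,2)
  p=cv2.convertScaleAbs(cv2.remap(t,uv[...,0].copy(),uv[...,1].copy(),cv2.INTER_CUBIC),alpha=1.6)
  p=cv2.resize(p,(720,264))
  for d in range(-180,180,20): cv2.line(p,((d+180)*2,0),((d+180)*2,8),(0,0,255),1);cv2.putText(p,str(d),((d+180)*2,20),0,.35,(0,0,255),1)
  y=int((.088-.072)/.033*264);p[y,::6]=(0,0,255)
  o.append(p)
cv2.imwrite("pics/pp.png",np.vstack(o))
E
```

```text
(no output)
```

View pics/pp.png

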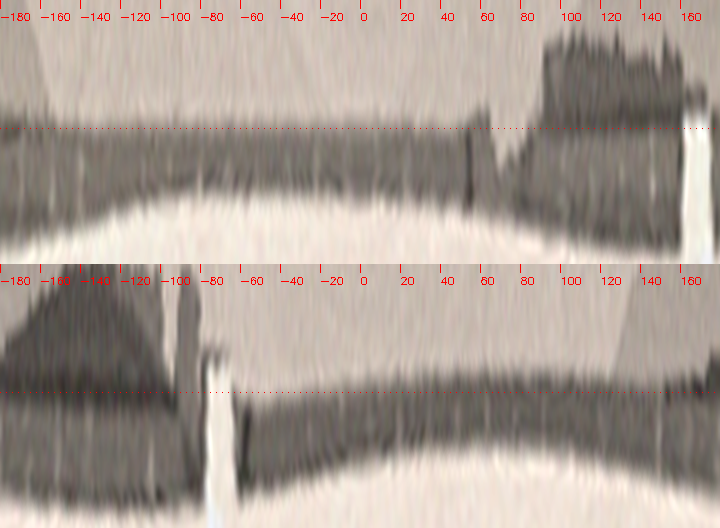

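arm_command:
  rows:
    - [[32,-40,6],0,-1]
    - [[33,-40,6],0,-1]
    - [[33,-40,6],0,-1]
    - [[33,-40,6],0,-1]
    - [[33,-40,6],0,-1]
    - [[14,-55,0],0,-1]
    - [[14,-55,0],0,-1]
    - [[14,-55,0],0,-1]
    - [[14,-55,0],0,-1]
    - [[14,-55,0],0,-1]
    - [[14,-55,0],0,-1]
    - [[14,-55,0],0.04,-1]

```text
t: 1.6
tcp_pos: [0.4286, 0.0156, 0.2345]
tool_rot: [0.114, 0.993, 0.0, 0.0]
force: [-0.1, 0.2, 0.5]
finger_gap: 0.999
```

arm_command:
  rows:
    - [[14,-55,0],0,-0.3]
    - [[14,-55,0],0,-0.3]
    - [[14,-55,0],0,-0.3]
    - [[14,-55,0],0,-0.3]
    - [[0,0,-10],0,-0.3]
    - [[0,0,0],0,-0.3]

```text
t: 2.35
tcp_pos: [0.4831, -0.2016, 0.223]
tool_rot: [0.115, 0.993, 0.001, -0.002]
force: [-0.5, 0.7, 0.5]
finger_gap: 0.654
```

```bash
python3 - <<'E'
from m import *
s=manip.sense();print(s['t'],s['tcp_pos'],s['tool_rot'],s['finger_gap'],s['q'])
q=s['tool_rot'];print((2*np.degrees(np.arctan2(q[1],q[0]))-90))
a=manip.snapshot("side");cv2.imwrite("pics/s1.png",a)
E
```

```text
2.35 [ 0.4830736  -0.2016174   0.22304626] [ 0.11504384  0.99335779  0.00122934 -0.00192677] 0.6537377191786197 [-6.09271545e-01  3.69731458e-01  1.66036126e+00  3.75885849e-04
  1.11605857e+00 -1.94963487e+00]
76.78765794061977
```

View pics/s1.png

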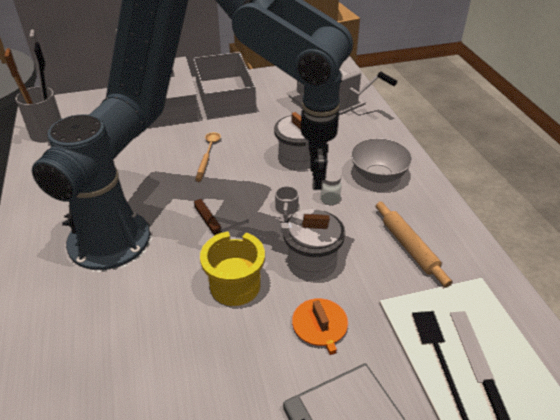

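arm_command:
  rows:
    - [[3,-8,0],0,-0.3]
    - [[0,0,-28],0,-0.3]
    - [[0,0,-28],0,-0.3]
    - [[0,0,-18],0,-0.3]
    - [[0,0,-9],0,-0.3]
    - [[0,0,0],0,-0.3]
  squeeze: 25

```text
t: 3.15
tcp_pos: [0.4876, -0.2103, 0.1415]
tool_rot: [0.114, 0.993, 0.0, -0.0]
force: [-0.0, 0.5, 0.2]
finger_gap: 0.65
```

```bash
python3 - <<'E'
from m import *
a=manip.snapshot("side");b=manip.snapshot("top")
f=lambda i,x,y,w,h:cv2.convertScaleAbs(cv2.resize(i[y:y+h,x:x+w],(400,300),interpolation=cv2.INTER_CUBIC),alpha=1.4)
cv2.imwrite("pics/g1.png",np.hstack([f(a,255,165,120,90),f(b,283,150,120,90)]))
E
```

```text
(no output)
```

View pics/g1.png

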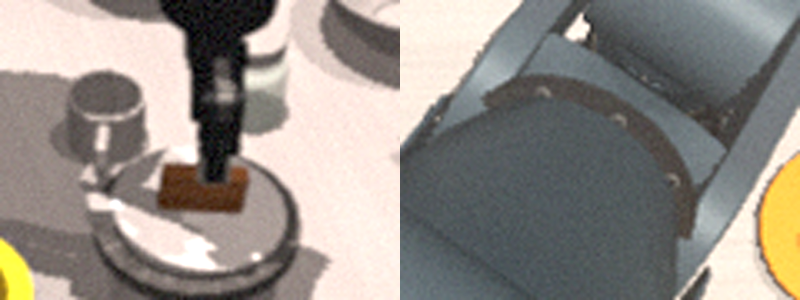

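arm_command:
  rows:
    - [[-1,1,0],0,0.3]
    - [[0,0,0],0,1]
    - [[0,0,0],0,1]
    - [[0,0,0],0,1]
    - [[0,0,0],0,1]
  squeeze: 25

```text
t: 3.88
tcp_pos: [0.4865, -0.2097, 0.1415]
tool_rot: [0.115, 0.993, -0.0, -0.0]
force: [-0.3, -0.4, 0.3]
finger_gap: -0.001
```

```bash
python3 - <<'E'
from m import *
a=manip.snapshot("side");b=manip.snapshot("top")
f=lambda i,x,y,w,h:cv2.convertScaleAbs(cv2.resize(i[y:y+h,x:x+w],(800,600),interpolation=cv2.INTER_CUBIC),alpha=1.6)
cv2.imwrite("pics/g2.png",f(a,255,165,120,90))
E
```

```text
(no output)
```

View pics/g2.png

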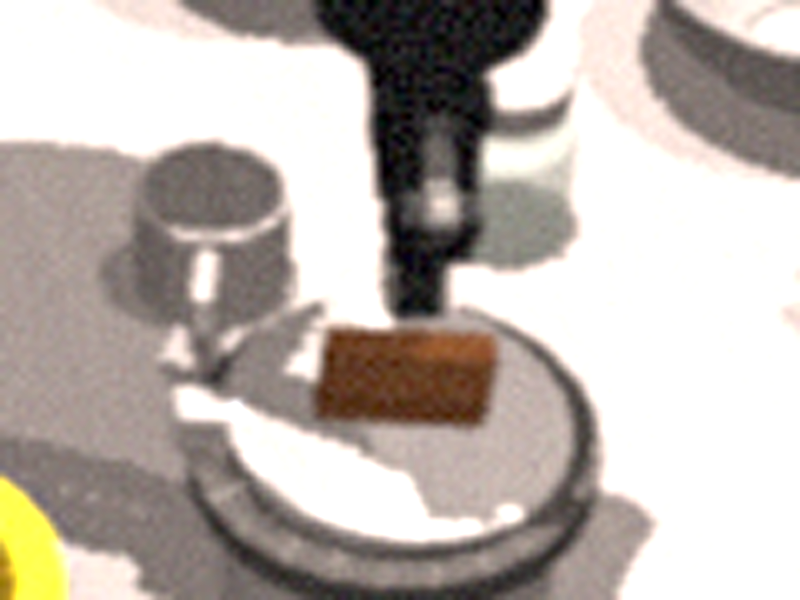

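```bash
python3 - <<'E'
from m import *
print(proj("side",[[.4865,-.2097,.1305],[.4865,-.2097,.1415],[.4865,-.2097,.15]]))
s=manip.sense();print(s['tcp_pos'],s['tool_rot'],s['force'],s['finger_gap'])
a=cv2.imread("pics/side0.png")
i=manip.snapshot("side");cv2.imwrite("pics/s2.png",i)
for im in(a,i):print(bar("side",im,[.482,-.209])[:2])
for z in(.12,.13,.14,.15,.16,.17):print(z,cast("side",[317.3,212.3],z))
E
```

```text
[[316.41752032 222.93273801]
 [316.61638909 219.46858282]
 [316.77165561 216.76394823]]
[ 0.48653457 -0.20963843  0.14147126] [ 1.14655277e-01  9.93405338e-01  9.74159243e-06 -2.91546582e-05] [ 0.48800828  0.53333135 -0.16148814] 0.0013663939110273254
(np.int32(115), ((316.02435302734375, 216.6349639892578), (24.212915420532227, 4.722848892211914), 3.8140745162963867))
(np.int32(44), ((322.0, 217.0), (4.0, 12.0), 90.0))
0.12 [[ 0.50359505 -0.16525313  0.12      ]]
0.13 [[ 0.49983302 -0.17542316  0.13      ]]
0.14 [[ 0.49607099 -0.18559319  0.14      ]]
0.15 [[ 0.49230896 -0.19576322  0.15      ]]
0.16 [[ 0.48854692 -0.20593325  0.16      ]]
0.17 [[ 0.48478489 -0.21610329  0.17      ]]
```

```bash
python3 - <<'E'
from m import *
a=cv2.imread("pics/s2.png");b=cv2.imread("pics/s1.png")
f=lambda i,x,y,w,h:cv2.resize(i[y:y+h,x:x+w],(400,600),interpolation=cv2.INTER_CUBIC)
def mk(i,P):
    i=f(i,290,140,60,90)
    for q,col in zip(proj("side",P),((0,0,255),(0,255,0))):
        p=(q-[290,140])*400/60+2.8;cv2.circle(i,(int(p[0]),int(p[1])),4,col,-1)
    return i
cv2.imwrite("pics/d.png",np.hstack([mk(a,[[.4865,-.2097,.1415],[.4865,-.2097,.1305]]),mk(b,[[.483,-.2016,.223],[.483,-.2016,.212]])]))
E
```

```text
(no output)
```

View pics/d.png

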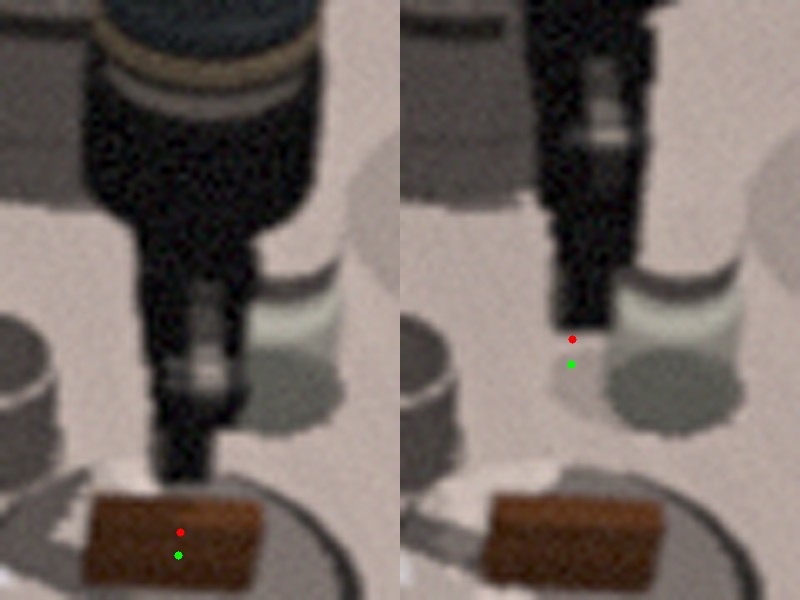

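```bash
python3 - <<'E'
from m import *
print("A",proj("side",[[.480,-.238,.170],[.4865,-.2097,.163]]))
print("B",proj("side",[[.490,-.205,.138],[.499,-.177,.1305]]))
b=manip.snapshot("top")
cv2.imwrite("pics/t2.png",cv2.resize(b[100:300,230:450],(660,600)))
E
```

```text
A [[318.3125478  219.16839033]
 [317.01185888 212.57977476]]
B [[317.36937807 218.93741713]
 [317.17990545 212.64684719]]
```

View pics/t2.png

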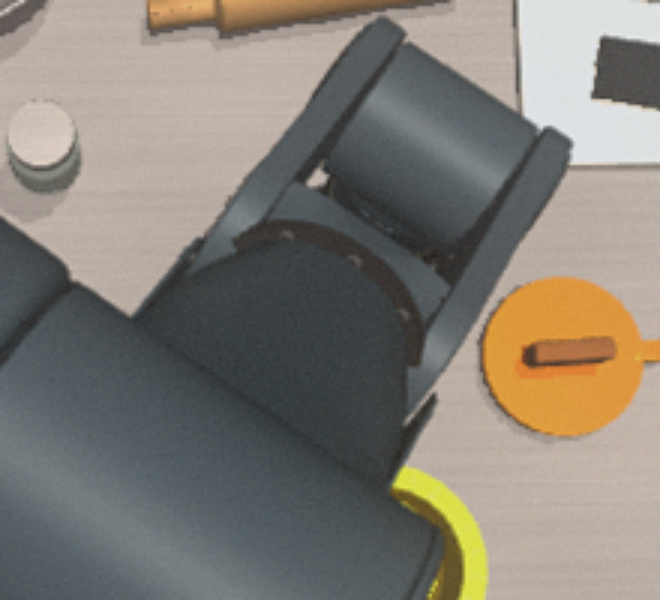

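```bash
python3 - <<'E'
from m import *
for z in(.25,.3,.35,.4,.45):
    P=cast("top",[373.7,147],z)[0];print(z,P,proj("side",P)[0], proj("side",[P[0],P[1],z])[0])
    print("  tcp axis",proj("top",[.4865,-.2097,z])[0],proj("side",[.4865,-.2097,z])[0], 'B',proj("top",[.498,-.178,z])[0])
a=cv2.imread("pics/s2.png");cv2.imwrite("pics/s2c.png",cv2.resize(a[0:240,220:420],(500,600)))
E
```

```text
0.25 [ 0.5469762  -0.25141723  0.25      ] [351.96190944 190.31369842] [351.96190944 190.31369842]
  tcp axis [352.4913722  178.92887652] [318.70975922 183.00353453] B [335.27369286 173.03483625]
0.3 [ 0.53380941 -0.24177939  0.3       ] [346.36195895 170.1194305 ] [346.36195895 170.1194305 ]
  tcp axis [356.57180927 173.2550141 ] [319.76290597 164.65845237] B [338.46738734 167.06607011]
0.35 [ 0.52064262 -0.23214155  0.35      ] [340.47194481 148.87914923] [340.47194481 148.87914923]
  tcp axis [361.09330762 166.96785436] [320.87879619 145.22042254] B [342.00584848 160.45296193]
0.4 [ 0.50747583 -0.22250371  0.4       ] [334.26873095 126.50942243] [334.26873095 126.50942243]
  tcp axis [366.13146563 159.96227752] [322.06320917 124.58877416] B [345.94808911 153.08522135]
0.45 [ 0.49430904 -0.21286587  0.45      ] [327.7266536  102.91770262] [327.7266536  102.91770262]
  tcp axis [371.78020541 152.10768453] [323.32265643 102.65008102] B [350.36740506 144.82586417]
```

View pics/s2c.png

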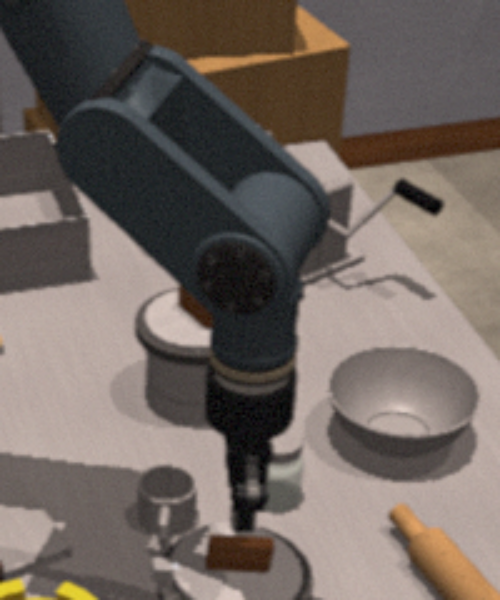

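arm_command:
  rows:
    - [[0,0,0],0,-0.3]
    - [[0,0,0],0,-0.3]
    - [[0,0,0],0,-0.3]
    - [[0,0,-8],0,-0.3]
    - [[0,0,-6],0,-0.3]
    - [[0,0,0],0,-0.3]

```text
t: 4.82
tcp_pos: [0.486, -0.2092, 0.1267]
tool_rot: [0.115, 0.993, 0.0, -0.001]
force: [-0.8, 0.2, -0.2]
finger_gap: 0.65
```

```bash
python3 - <<'E'
from m import *
a=manip.snapshot("side")
f=lambda i,x,y,w,h:cv2.resize(i[y:y+h,x:x+w],(800,600),interpolation=cv2.INTER_CUBIC)
cv2.imwrite("pics/g3.png",f(a,270,170,80,60))
E
```

```text
(no output)
```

View pics/g3.png

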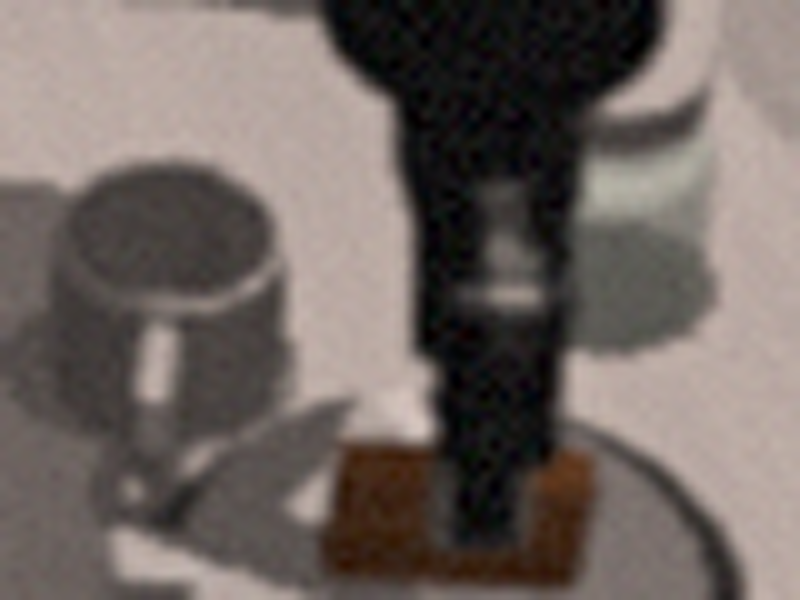

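arm_command:
  rows:
    - [[0,0,-7],0,-0.3]
    - [[0,0,-6],0,-0.3]
    - [[0,0,0],0,-0.3]

```text
t: 5.25
tcp_pos: [0.4861, -0.2093, 0.1139]
tool_rot: [0.115, 0.993, 0.0, -0.001]
force: [-0.6, -0.4, 0.7]
finger_gap: 0.65
```

```bash
python3 - <<'E'
from m import *
a=manip.snapshot("side")
f=lambda i,x,y,w,h:cv2.resize(i[y:y+h,x:x+w],(800,600),interpolation=cv2.INTER_CUBIC)
cv2.imwrite("pics/g4.png",f(a,270,170,80,60))
E
```

```text
(no output)
```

View pics/g4.png

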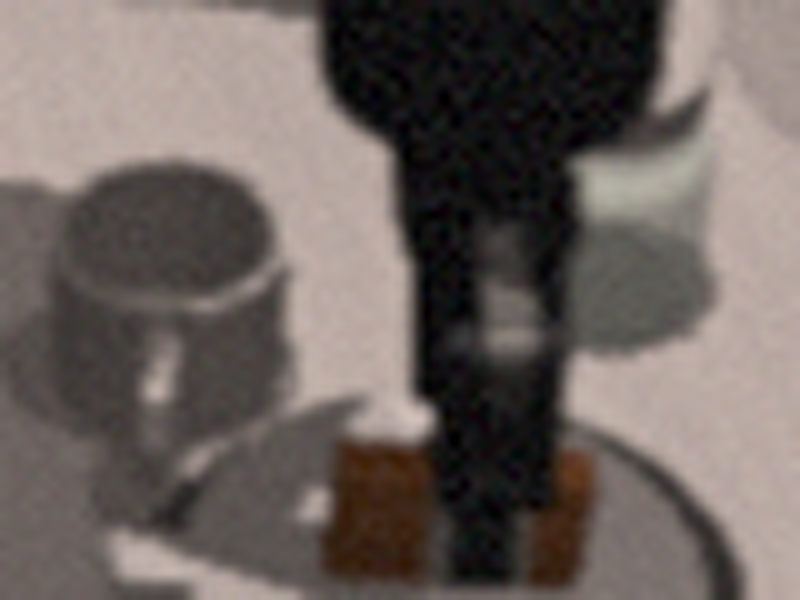

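arm_command:
  rows:
    - [[0,0,0],0,0.5]
    - [[0,0,0],0,1]
    - [[0,0,0],0,1]
    - [[0,0,0],0,1]
  squeeze: 30

```text
t: 5.8
tcp_pos: [0.4868, -0.2099, 0.1147]
tool_rot: [0.115, 0.993, -0.0, 0.0]
force: [-0.3, -1.1, 1.0]
finger_gap: 0.176
```

arm_command:
  rows:
    - [[-0.4,-0.6,0],-0.166,1]
    - [[-0.4,-0.6,0],-0.166,1]
    - [[-0.4,-0.6,0],-0.166,1]
    - [[-0.4,-0.6,0],-0.166,1]
    - [[-0.5,-0.5,0],-0.166,1]
    - [[-0.7,-0.2,0],-0.166,1]
    - [[0,0,0],0,1]

```text
t: 6.68
tcp_pos: [0.4841, -0.2127, 0.1148]
tool_rot: [0.575, 0.818, 0.0, 0.0]
force: [0.4, -0.5, 2.3]
finger_gap: 0.171
```

```bash
python3 - <<'E'
from m import *
s=manip.sense();q=s['tool_rot'];print(s['ft_torque'],(2*np.degrees(np.arctan2(q[1],q[0]))-90-90)%180)
a=manip.snapshot("side");b=manip.snapshot("top")
f=lambda i,x,y,w,h:cv2.convertScaleAbs(cv2.resize(i[y:y+h,x:x+w],(400,300),interpolation=cv2.INTER_CUBIC),alpha=1.5)
cv2.imwrite("pics/g5.png",np.hstack([f(a,255,180,120,90),f(b,283,150,120,90)]))
E
```

```text
[ 0.12176621 -0.08181291 -0.18312854] 109.82603125324219
```

View pics/g5.png

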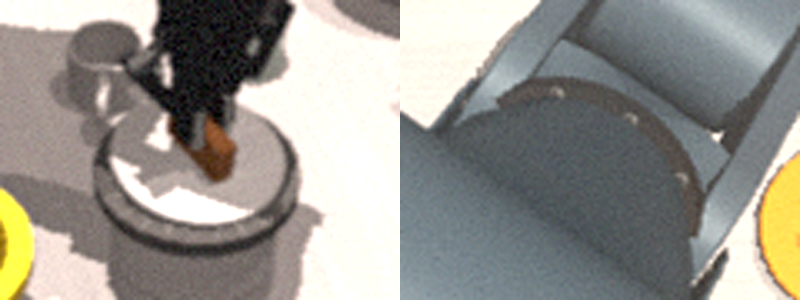

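arm_command:
  rows:
    - [[-0.7,-0.2,0],-0.166,1]
    - [[-0.8,-0.1,0],-0.166,1]
    - [[-0.8,0,0],-0.166,1]
    - [[-0.7,0.1,0],-0.165,1]
    - [[0,0,0],0,1]

```text
t: 7.4
tcp_pos: [0.4802, -0.2128, 0.1142]
tool_rot: [0.809, 0.588, -0.0, -0.0]
force: [-1.4, 0.3, -0.7]
finger_gap: 0.174
```

```bash
python3 - <<'E'
from m import *
s=manip.sense();q=s['tool_rot'];print(s['force'],s['ft_torque'],(2*np.degrees(np.arctan2(q[1],q[0]))-90-90)%180)
a=manip.snapshot("side")
f=lambda i,x,y,w,h:cv2.convertScaleAbs(cv2.resize(i[y:y+h,x:x+w],(640,480),interpolation=cv2.INTER_CUBIC),alpha=1.5)
cv2.imwrite("pics/g6.png",f(a,265,190,100,75))
E
```

```text
[-1.44959746  0.29491474 -0.73031745] [-0.18749803  0.13107663 -0.03467583] 72.00243121578299
```

View pics/g6.png

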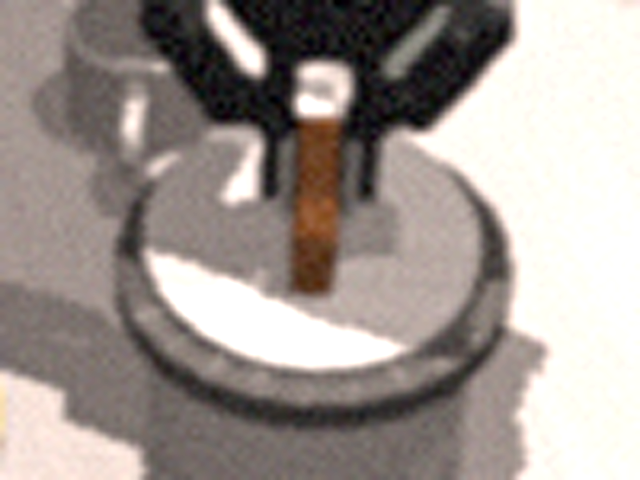

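arm_command:
  rows:
    - [[0,0,0],0,0.3]
    - [[0,0,0],0,-0.3]
    - [[0,0,0],0,-0.3]
    - [[0,0,0],0,-0.3]
    - [[0,0,20],0,-0.3]
    - [[0,0,35],0,-0.3]
    - [[0,0,30],0,-0.3]
    - [[-10,40,10],0,-0.3]
    - [[-10,55,0],0,-0.3]
    - [[-10,55,0],0,-0.3]
    - [[-10,55,0],0,-0.3]
    - [[0,0,0],0,-0.3]

```text
t: 8.95
tcp_pos: [0.4386, -0.0045, 0.2095]
tool_rot: [0.808, 0.589, -0.0, -0.001]
force: [0.5, -0.3, 0.6]
finger_gap: 0.652
```

```bash
python3 - <<'E'
from m import *
s=manip.sense();print(s['force'],s['tcp_pos'])
a=manip.snapshot("side");b=manip.snapshot("top")
cv2.imwrite("pics/s7.png",a);cv2.imwrite("pics/t7.png",b)
f=lambda i,x,y,w,h:cv2.convertScaleAbs(cv2.resize(i[y:y+h,x:x+w],(400,300),interpolation=cv2.INTER_CUBIC),alpha=1.5)
cv2.imwrite("pics/g7.png",np.hstack([f(a,255,190,120,90),f(b,283,150,120,90)]))
E
```

```text
[ 0.53076974 -0.25499444  0.6435623 ] [ 0.43863552 -0.0044676   0.20946353]
```

View pics/g7.png

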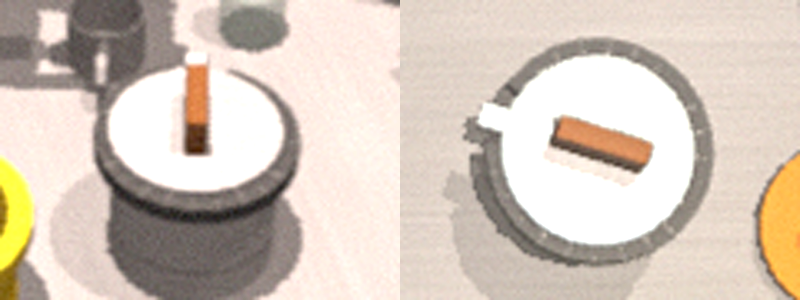

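```bash
python3 - <<'E'
from m import *
t=cv2.imread("pics/top7.png") if 0 else cv2.imread("pics/t7.png");s=cv2.imread("pics/s7.png")
c=[.4817,-.2083]
R=[bar(n,i,c) for n,i in(("top",t),("side",s))]
for r in R: print(r[0],r[1])
X=tri(R[0][1][0],R[1][1][0]);print(X)
et=ends(R[0][1]);es=ends(R[1][1])
for z in(.149,.154):
  w=[cast("top",e,z)[0] for e in et];d=w[1]-w[0];print(z,w,np.degrees(np.arctan2(d[1],d[0]))%180)
# predictions if home / tilted for bar-top corners & key corners
def T(tilt,yaw,dz):
    y=np.radians(yaw);th=np.radians(tilt);x=np.array([np.cos(y)*np.cos(th),np.sin(y)*np.cos(th),np.sin(th)]);Y=np.array([-np.sin(y),np.cos(y),0]);return np.c_[x,Y,np.cross(x,Y)],np.array([*c,.11+dz])
L=np.array([[s1*.03,s2*.008,.039] for s1 in(1,-1) for s2 in(1,-1)]+[[.078,.008,.005],[.078,-.008,.005],[-.061,0,.005]])
out=[]
for nm,i,(x0,y0) in(("side",s,(270,195)),("top",t,(298,155))):
  for k,(a,b) in enumerate([(0,0),(6,.0064)]):
    im=cv2.resize(i[y0:y0+75,x0:x0+80],(400,375),interpolation=cv2.INTER_CUBIC)[:300]
    Rm,o=T(a,72.5,b)
    for p in proj(nm,L@Rm.T+o):
        q=(p-[x0,y0])*5+2;cv2.circle(im,(int(q[0]),int(q[1])),2,(0,255,0) if k==0 else (0,0,255),-1)
    out.append(im)
cv2.imwrite("pics/c7.png",np.vstack([np.hstack(out[:2]),np.hstack(out[2:])]))
E
```

```text
187 ((343.5999755859375, 191.6999969482422), (28.144268035888672, 6.640782833099365), 18.43494987487793)
108 ((313.5, 218.5), (17.0, 5.0), 90.0)
[ 0.48082201 -0.20655449  0.14334386]
0.149 [array([ 0.49015854, -0.17894776,  0.149     ]), array([ 0.47115001, -0.23289342,  0.149     ])] 70.58935141491577
0.154 [array([ 0.48922245, -0.17840345,  0.154     ]), array([ 0.47030064, -0.23210298,  0.154     ])] 70.58935141491581
```

View pics/c7.png

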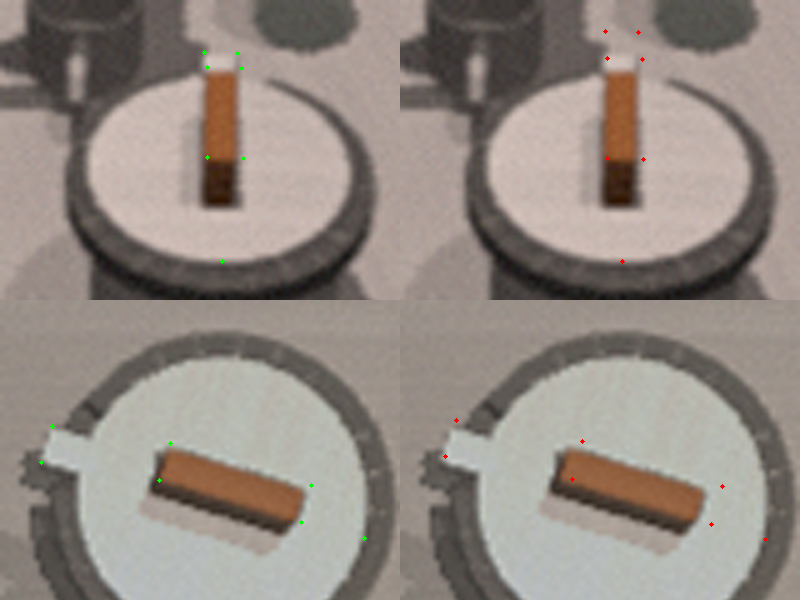

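```bash
python3 - <<'E'
from m import *
s=cv2.imread("pics/s7.png");t=cv2.imread("pics/t7.png")
def test(nm,i,c,yaw0,off=-.012):
  g=cv2.cvtColor(i,cv2.COLOR_BGR2GRAY)
  res=[]
  angs=np.arange(0,360,6);rr=np.arange(.050,.072,.0002)
  for a in angs:
    A=np.radians(a);P=np.c_[c[0]+rr*np.cos(A),c[1]+rr*np.sin(A),0*rr+.115];uv=proj(nm,P).astype(np.float32)
    v=cv2.GaussianBlur(cv2.remap(g,uv[:,0].copy(),uv[:,1].copy(),cv2.INTER_LINEAR).reshape(1,-1).astype(np.float32),(0,0),4).ravel()
    d=np.gradient(v)[10:-10];k=np.argmin(d)+10
    if d.min()<-0.8:res.append((a,*uv[k]))
  return np.array(res)
C={"job":[.4817,-.2083],"closed":[.5672,.2047]}
for name,c in C.items():
  a=test("side",s,c,0);b=test("top",t,c,0)
  # fit plane disc: centre xy, z, tilt(2): points uv should lie on projected circle -> cast each ray onto tilted plane
  def res(p):
    ctr=np.array([p[0],p[1],p[2]]);n=np.array([-p[3],-p[4],1.])
    o=[]
    for nm,m in(("side",a),("top",b)):
      K,R,tt=cam(nm);Cc=-R.T@tt
      D=(R.T@np.linalg.inv(K)@np.c_[m[:,1:],np.ones(len(m))].T).T
      l=((ctr-Cc)@n)/(D@n);X=Cc+D*l[:,None]
      o.append((np.linalg.norm(X-ctr,axis=1)-.061)*1e3)
    return np.concatenate(o)
  f=least_squares(res,[*c,.115,0,0],loss="soft_l1",f_scale=.5,x_scale=[.01,.01,.01,.1,.1])
  print(name,len(a),len(b),np.round(f.x[:3],4),"tilt deg x,y",np.degrees(f.x[3:]),"med",np.median(abs(res(f.x))))
E
```

```text
job 56 59 [ 0.4808 -0.2069  0.1139] tilt deg x,y [-0.326857    0.12487898] med 0.5718026268734105
closed 49 59 [0.5682 0.2074 0.1133] tilt deg x,y [-0.13110459 -0.06297047] med 0.3658465889950502
```

```bash
python3 - <<'E'
from station import manip
print(manip.sense()['force'],manip.sign_off())
E
```

```text
the job is handed in; nothing more can be done
[-0.199626   -0.50609543  0.34593426] None
```

The crooked lid is now home. I gripped its bar, turned it about 95° clockwise until the key was over the notch, and released it. I then backed the gripper clear and handed the job in at about 9 s.

**Last checks, from both cameras:**

| | Turned lid | Other lid (not touched) |
|---|---|---|
| Disc top height (nominal 115 mm) | 113.9 mm | 113.3 mm |
| Tilt in each axis | at most 0.35° | at most 0.15° |

The key lies in the notch, with the bar at about 71° against a notch middle of about 71–72°. The wrist force stayed near zero, and the gripper was touching nothing.

**What disagreed:**
- **Starting angle:** I measured the key about 95° anticlockwise of the notch, not the stated 30–80°. I went by the pictures.
- **Fingertip height:** In the pictures the fingertips sat about 20–30 mm higher than the reported tool position implies. The first grip therefore closed on air above the bar. I reopened, went down about 28 mm in small steps with no contact force, and the second grip held.

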